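# Set the sprung tweezers over the slotted bar

## Robot

A 6-joint arm with a two-finger parallel gripper is mounted at the origin on the work surface. World frame = base frame: x ahead of the robot, y to its left, z up, the work surface at z = 0. Lengths are in m, angles in degrees, forces in N, time in s.
With the tool pointing down it reaches from about 0.4 to 0.825 m from the base axis. Payload 7 kg.
Tool frame: the origin (TCP) lies on the centre line of the jaws, within the pads' length; the fingertips stand 19 mm ahead of it and the grasp point (between the pads) is the TCP; z points along the fingers, y is the line along which they close (so a half turn about z gives the same grasp; the last joint's range is limited). The gripper opens to 88 mm and grips with 3 to 60 N. Pads are 19 mm wide; open, the fingers measure 130 mm over their backs; the gripper's body (78 mm by 193 mm) begins 47 mm behind the grasp point.
Start: joints at [80.907, 20.546, 0.682, 0, -70.136, -16.507], TCP at [0.292, 0.609, 0.246] pointing down, gripper open.
Joint ranges: [-176.03, 176.03], [-82.01, 121.73], [-58.28, 71.71], [-173.87, 95.51], [-174.79, -0.11], [-173.66, 173.66]. Speed limits (degrees/s): [136.94, 136.94, 172.46, 180, 180, 180].

## Interface

Orientations are given as [roll, pitch, yaw] about the fixed x, y, z axes, in that order (R = Rz(yaw) Ry(pitch) Rx(roll)).
In Python, from plant import get_state, capture, close_job gives the robot as it stands.
- The arm moves only by the tool apply_moves, never from a script. Its argument "targets" is a list of rows, each a list of 7 numbers: the opening, from 0 (shut) to 1 (fully open), then the shift along the tool's x, y, z normalised to -1 to 1, where 1 is 1000 mm, then the turn, a rotation vector about the tool's x, y, z normalised to -1 to 1, where 1 is 90 degrees. In form: [[claw, tx, ty, tz, ax, ay, az], ...]. A call has 1 to 20 rows; each row shifts and turns the commanded pose from where the row before left it, along the tool's axes as they then stand; what a row does not reach is not made up. A row lasts 1/12 s, in which the tool goes at most 41.7 mm and 7.16 degrees, less where a joint would pass 70% of its speed; a pose out of reach is approached as far as the arm can. A call with a number of a shift or a turn outside -1 to 1 is refused whole. A call with a gripper value outside its range is refused whole. The fingers move at their own pace and stop on an object; "newtons" is the grip in N (left out, the last holds). Time passes only in rows, so rows that do not move let the fingers close. It gives the time, the measured TCP pose, the force, the opening and the grip force at its end, in the units of the state.
- get_state(): the state, without advancing time (a new reading comes with each control period).
- capture(name): name is "scene" or "top" or "wrist"; returns a dict with "frame" (480x640x3 uint8, red, green, blue), "range_z" (480x640 float32, m along the optical axis (not along the pixel's ray), 0 where there is no reading), "camera_matrix" (3x3 intrinsics, pixels), "k1" (the pictures are not rectified: a ray, as slopes to the right and down, at radius r is drawn at 1 + k1 r^2 times it, then the intrinsics apply), "T" (4x4, takes a point from camera to world coordinates). Camera axes: x right, y down, z forward; pixel columns grow to the right and rows downward; lengths in m; the calibration is good to about 2 mm. A picture is of the moment at which its call begins.
- close_job(): hands the job in; it is judged then, once.
The state is a dict: "time_s": time; "joints": joint angles; "qd": joint speeds; "joint_torque": joint torques, N m; "tcp_pos": TCP position; "eef_rot": TCP orientation; "contact_force": force on the tool from outside, world axes, zero at the start; "moment": the same for the moment, N m; "gripper_width": finger opening in m; "gripper_force": force on a finger pad.
Only numpy, scipy, OpenCV 4.12 (cv2) and the standard library are available. Lean on these libraries where they do the work, as an engineer would, in place of code of your own. Each camera call takes 0.05 s, during which the arm holds its last target. There are 200 camera calls.

## Task

Roll the turned bar along the bench, without lifting it, until its slot faces straight up, and leave it resting there. Then pick up the big sprung wooden tweezers, squeeze them until the steel pointer on the springy arm stands level with the brass rider that marks the wanted tip gap, and hold that gap steady with the tips just above the slot, clear of the bar. Finish still holding the tweezers there; do not disturb the vice, the painted plaque or the paper plate.

Things in the scene. Friction and masses are not known exactly. Their poses are not given: they have to be found in the camera images.
- bar_mid (a point): Middle of the loose round pine bar, on its axis, 22 mm up: diameter 44 mm, length 150 mm, about 140 g. y = the bar's axis (roughly along world y); z points out through the slot. At the start the slot looks level, away from the robot; rolling it a quarter turn towards the robot (axis travels 34 mm) brings the slot up. It hardly coasts.
- slot (a point): Centre of the slot's mouth on the bar's round face, 22 mm from the axis, half-way along the bar. The slot is 26 mm long (along the bar), 13 mm wide, about 9 mm deep; axes as for bar_mid, z pointing straight out of the slot.
- tw_grip (a point): Where to grip the sprung tweezers: on their centre line, 12 mm above the underside, near the centre of mass. x points to the tips (100 mm ahead), y across (the line to squeeze along), z up. The heel block ends 126 mm behind. Two upright strips 24 mm high, 7 mm thick, spread towards the tips; open they measure 50 mm over the outsides here. About 100 g.
- tips (a point): Point fixed to the tweezers' heel and fixed arm, 98 mm ahead of tw_grip, 15 mm to its +y side and 12 mm above the underside: within 6 mm of midway between the tips when they are squeezed to any gap the rider can mark; axes as for tw_grip.
- squeeze (a joint): Turn of the springy arm about its root, 100 mm behind tw_grip: 0 open, 0.275 rad tips shut. Each 0.01 rad closes the arms by 1.0 mm at tw_grip, 2.0 mm at the tips and moves the pointer 1.83 mm. The spring pushes back at tw_grip with 3 N at first, 7 N at 0.1 rad, 11 N at 0.2, 14 N shut; let go, they spring open.
- rider (a joint): Place of the brass rider (8 mm wide, 2.5 mm nib towards the tips) on the aluminium cross strip on top of the tweezers (66 mm ahead of tw_grip, 28 mm above the underside), in m: how far the pointer must travel from open to stand level with the nib. Wanted squeeze in rad = this / 0.183. It stays put unless pushed.
- pointer (a point): Top of the thin steel pin that stands on the springy arm just ahead of the cross strip, 36 mm above the underside of the tweezers.
- mark (a point): Middle of the rider's nib, beside the pin; level with the pointer when the two have the same y in the frame of the tweezers (y as for tw_grip).
- tweezers: The tweezers, lying on the bench on the strips' edges: fixed arm on the +y side, springy arm on the -y side, tips 55 mm apart when open. Origin on the underside, 12 mm below tw_grip, axes the same.
- bar: The turned bar as a whole; origin and axes as for bar_mid.
- vice: Green bench vice bolted to the bench, about 240 mm long along x and 150 mm high; origin under its foot. Fixed.
- plaque: Loose pine plaque with a stencilled picture, 100 x 130 x 20 mm; origin at the centre of its underside.
- plate: Loose paper plate with dried black paint, 170 mm across and 14 mm high; origin at the centre of its underside.
There are look-alikes about, which are no part of the job. There is more than one size of the tweezers; the job needs the larger. Of the things that look like the bar, the larger one is meant.

How it is judged (in metres and radians):
On the way, in this order (a step that is already met when the one before it is completed fails the run):
1. the bar has been rolled along the bench (by at least 15 mm) and rests, let go, with its slot facing up (angle between slot's own z axis and vertical below 0.35 rad and distance of bar_mid from where it was at the start of the episode above 0.015 m and linear speed of bar below 0.02 m/s and contact force between each of the arm, the fingers and bar below 0.1 N and height (world z) of bar_mid below 0.027 m), for 0.3 s.
2. the tweezers are lifted off the bench (height (world z) of each of tips, tw_grip above 0.045 m), for 0.2 s.
At the end, for the whole second after the job is handed in: Tweezers held still in the fingers, pointer within 3 mm of the middle of the rider's nib; tips within 18 mm of the slot's centre seen from above, at most about 50 mm above the bar and not touching it; the bar rests on the bench with its slot within 20 degrees of straight up (y of pointer in the frame of mark between -0.003 and 0.003 m and velocity of joint squeeze between -0.05 and 0.05 rad/s and horizontal distance between tips and slot below 0.018 m and height (world z) of tips between 0.056 and 0.105 m and height (world z) of tw_grip above 0.045 m and linear speed of each of tweezers, bar below 0.02 m/s and contact force between the fingers and tweezers above 2 N and contact force between tweezers and bar below 0.1 N and angle between slot's own z axis and vertical below 0.35 rad and height (world z) of bar_mid below 0.027 m); the arm keeps its last pose, push and grip.
It fails at once if the bar was lifted off the bench (height (world z) of bar_mid above 0.034 m).
It fails at once if the rider was pushed out of its place (value of joint rider below 0.012 m or value of joint rider above 0.041 m).
It fails at once if the vice was pushed hard (contact force between the arm and vice above 10 N).
It fails at once if the plaque was moved by more than 30 mm (distance of plaque from where it was at the start of the episode above 0.03 m).
It fails at once if the plate was moved by more than 30 mm (distance of plate from where it was at the start of the episode above 0.03 m).
It also fails if it takes over 51 s, if anything falls off the work surface, if the arm or the gripper's body presses on something with over 40 N, if the wrist force passes 120 N, or if a joint passes its speed limit or range.

## Working session

There is one attempt and no reset: what is moved stays moved. The work goes in short steps, Python scripts to look and compute and a tool call to move; the robot and the scene stay as the last step left them, time stands still between calls to the robot, and variables do not carry over. Pictures are saved under pics/ and viewed, at most 10 in all, crops included, and the job is handed in when it is done.

Besides the shell and the picture viewer there is one more tool, called after ">>>" as a command line: name --pt "numbers of a row" for each row, then --argument value for the rest. apply_moves: Moves the arm, as the interface text tells. Scaled input: -1 to 1 covers 1000 mm each way for a shift and 90 degrees each way for a turn. Its arguments: {"type":"object","properties":{"targets":{"type":"array","items":{"type":"array","items":{"type":"number"}}},"newtons":{"type":"number"}},"required":["targets"]}

```bash
mkdir -p pics; ls; cat > h.py <<'E'
import numpy as np, cv2, pickle
from plant import get_state, capture, close_job
def cap(n, f=None):
    c=capture(n); pickle.dump(c,open(f'{n}.pkl','wb'))
    if f: cv2.imwrite(f'pics/{f}.png',c['frame'][:,:,::-1])
    return c
def load(n): return pickle.load(open(f'{n}.pkl','rb'))
def cloud(c):
    K=np.array(c['camera_matrix']);k=c['k1']
    v,u=np.mgrid[0:480,0:640]
    dx=(u-K[0,2])/K[0,0];dy=(v-K[1,2])/K[1,1]
    x,y=dx.copy(),dy.copy()
    for _ in range(15):
        s=1+k*(x*x+y*y);x=dx/s;y=dy/s
    z=c['range_z'];P=np.stack([x*z,y*z,z],-1)
    T=np.array(c['T']);W=P@T[:3,:3].T+T[:3,3]
    W[z<=0]=np.nan
    return W
def proj(c,p):
    T=np.array(c['T']);K=np.array(c['camera_matrix'])
    q=(np.asarray(p,float)-T[:3,3])@T[:3,:3];x,y=q[...,0]/q[...,2],q[...,1]/q[...,2]
    s=1+c['k1']*(x*x+y*y);return np.stack([K[0,0]*x*s+K[0,2],K[1,1]*y*s+K[1,2]],-1)
E
python3 - <<'E'
from h import *
print(get_state())
c=cap('top','top1');d=cap('scene','scene1')
for x in(c,d):print(np.array(x['T']).round(3).tolist(),x['camera_matrix'],x['k1'])
E
```

```text
pics
{'time_s': 0.0, 'joints': array([ 8.09075707e+01,  2.05924290e+01,  6.32856472e-01, -1.94854592e-02,
       -7.01362059e+01, -1.65066950e+01]), 'qd': array([-0.03882771, -0.0655788 ,  0.01427242, -0.07643868,  0.01892236,
       -0.01272738]), 'joint_torque': array([ 2.76781182e-03, -5.82729328e+01,  2.93051898e+01,  6.99731380e+00,
        6.89771390e-03, -1.54028357e-04]), 'tcp_pos': array([0.29147686, 0.60830651, 0.24460648]), 'eef_rot': array([ 1.79902964e+02, -9.65335224e-03, -2.56057523e+01]), 'contact_force': array([-1.01230341, -0.1225413 , -0.51217278]), 'moment': array([-0.01694933, -0.04003031,  0.00106154]), 'gripper_force': 0.0, 'gripper_width': 0.08765404954077788}
[[-0.019, -0.997, 0.075, 0.539], [-1.0, 0.018, -0.021, 0.034], [0.02, -0.076, -0.997, 1.287], [0.0, 0.0, 0.0, 1.0]] [[500.14266374   0.         319.86421141]
 [  0.         500.14266374 245.53178647]
 [  0.           0.           1.        ]] -0.0006014068720325648
[[0.785, 0.351, -0.51, 1.575], [0.619, -0.425, 0.66, -1.209], [0.015, -0.834, -0.551, 1.081], [0.0, 0.0, 0.0, 1.0]] [[604.08581088   0.         305.68126309]
 [  0.         604.08581088 242.90044493]
 [  0.           0.           1.        ]] -0.19105948619415514
```

View pics/top1.png

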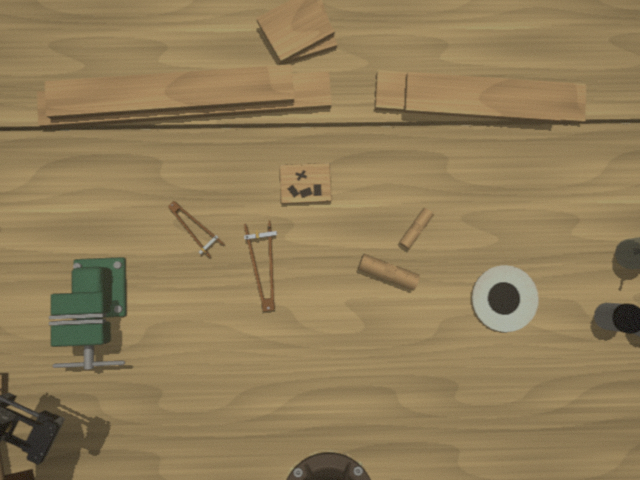

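View pics/scene1.png

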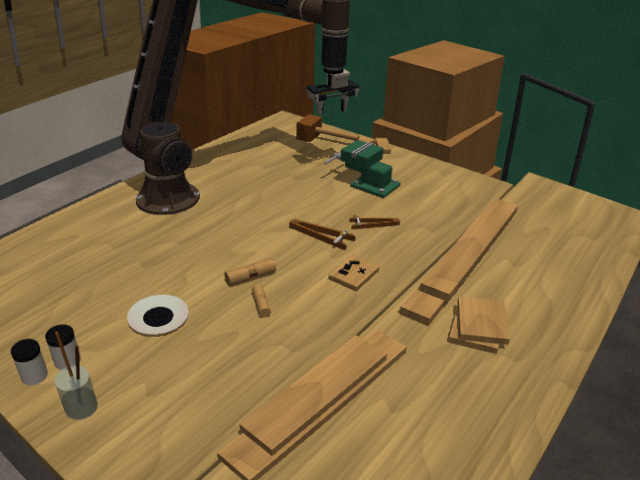

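The top picture shows the large tweezers (heel at about (267,305), strip at (260,236), tips up at (258,225)) and the large bar at (389,272), with the small bar at (416,228). The plaque is at (305,184) and the plate at (504,298).

```bash
python3 - <<'E'
from h import *
c=load('top');W=cloud(c)
def reg(u0,u1,v0,v1,zmin):
    w=W[v0:v1,u0:u1].reshape(-1,3);return w[w[:,2]>zmin]
print('table',np.nanmedian(W[320:380,300:420,2]))
b=reg(350,428,245,300,0.02);b=b[:, :]
print('bar n',len(b),b[:,2].max())
m,(s),a=cv2.minAreaRect(b[:,:2].astype(np.float32)*1000);print(m,s,a)
b2=b[b[:,2]>0.036];cc=b2.mean(0);ev,V=np.linalg.eigh(np.cov(b2[:,:2].T));print('ridge',cc,V[:,1],np.ptp(b2[:,:2]@V[:,1]))
t=reg(235,285,215,318,0.012)
print('tw',len(t),t[:,2].max(),t.min(0),t.max(0))
for x0 in np.arange(t[:,0].min(),t[:,0].max(),0.015):
    q=t[(t[:,0]>=x0)&(t[:,0]<x0+.004)]
    print(round(x0,3),np.sort(q[:,1]).round(3).tolist()[::3],q[:,2].max().round(3))
s=cv2.resize(c['frame'][210:320,225:435],None,fx=3.8,fy=3.8,interpolation=cv2.INTER_CUBIC)
cv2.imwrite('pics/crop1.png',s[:,:,::-1])
E
```

```text
table -0.00034822075510909656
bar n 1051 0.05024738883448787
(594.1795654296875, -174.87594604492188) (150.4791259765625, 105.36251068115234) 68.14014434814453
ridge [ 0.56521843 -0.16332845  0.04159251] [0.3810731  0.92454491] 0.15042981019120033
tw 759 0.03908522978972684 [0.4726627  0.11752988 0.01209218] [0.7026547  0.1991421  0.03908523]
0.473 [0.13, 0.137, 0.145, 0.15, 0.153] 0.029
0.488 [0.128, 0.135, 0.14, 0.144, 0.148, 0.152, 0.155] 0.03
0.503 [0.128, 0.135, 0.143, 0.147, 0.153, 0.157] 0.026
0.518 [0.129, 0.157, 0.16] 0.031
0.533 [0.129, 0.16, 0.162, 0.167] 0.026
0.548 [0.129, 0.162, 0.166, 0.169] 0.028
0.563 [0.129, 0.167, 0.17] 0.029
0.578 [0.131, 0.134, 0.17, 0.172, 0.177] 0.026
0.593 [0.131, 0.134, 0.174, 0.176] 0.026
0.608 [0.131, 0.134, 0.176, 0.179] 0.028
0.623 [0.131, 0.134, 0.179, 0.184] 0.025
0.638 [0.133, 0.136, 0.184] 0.027
0.653 [0.133, 0.136, 0.188] 0.03
0.668 [0.12, 0.123, 0.127, 0.13, 0.135, 0.138, 0.142, 0.145, 0.153, 0.161, 0.165, 0.169, 0.193] 0.039
0.683 [0.133, 0.137, 0.196] 0.031
0.698 [0.135] 0.023
```

View pics/crop1.png

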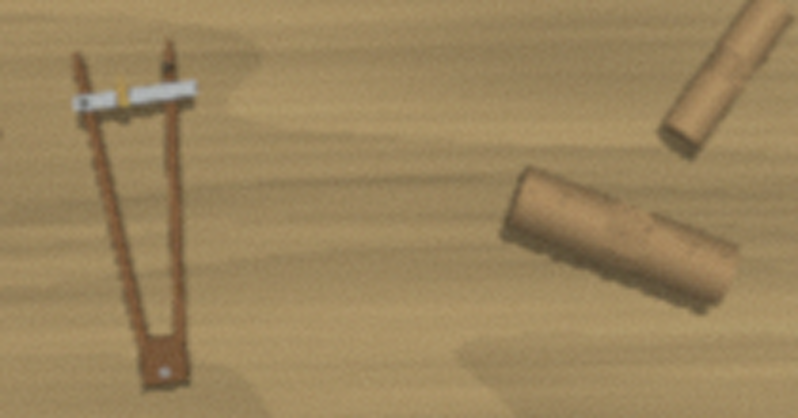

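Bar axis is at about (0.565,-0.163), with yaw about -22.4°. The ridge height and 150 mm length match the bar. Tweezers yaw is about +7°, with tw_grip near (0.598,0.157). I'll move to above the bar's far side, jaw line along the bar.

>>> apply_moves --pt "0.85 0 0 0 0 0 -0.0356" --pt "0.85 0.0248 0.0254 0 0 0 0" --pt "0.85 0.0248 0.0254 0 0 0 0" --pt "0.85 0.0248 0.0254 0 0 0 0" --pt "0.85 0.0248 0.0254 0 0 0 0" --pt "0.85 0.0248 0.0254 0 0 0 0" --pt "0.85 0.0248 0.0254 0 0 0 0" --pt "0.85 0.0248 0.0254 0 0 0 0" --pt "0.85 0.0248 0.0254 0 0 0 0" --pt "0.85 0.0248 0.0254 0 0 0 0" --pt "0.85 0.0248 0.0254 0 0 0 0" --pt "0.85 0.0248 0.0254 0 0 0 0" --pt "0.85 0.0248 0.0254 0 0 0 0" --pt "0.85 0.0248 0.0254 0 0 0 0" --pt "0.85 0.0248 0.0254 0 0 0 0" --pt "0.85 0.0248 0.0254 0 0 0 0" --pt "0.85 0.0248 0.0254 0 0 0 0" --pt "0.85 0.0248 0.0254 0 0 0 0" --pt "0.85 0.0248 0.0254 0 0 0 0" --pt "0.85 0.0248 0.0254 0 0 0 0"

```text
time_s: 1.77
tcp_pos: [0.5436, -0.0188, 0.2454]
eef_rot: [180.0, 0.0, -22.4]
contact_force: [0.2, 1.0, -0.5]
gripper_width: 0.0746
gripper_force: 0.0
```

>>> apply_moves --pt "0.85 0.0248 0.0254 0 0 0 0" --pt "0.85 0.0248 0.0254 0 0 0 0" --pt "0.85 0.0248 0.0254 0.01 0 0 0" --pt "0.85 0.0248 0.0254 0.01 0 0 0" --pt "0.85 0.0248 0.0254 0.01 0 0 0" --pt "0.85 0 0 0.01 0 0 0" --pt "0.85 0 0 0 0 0 0" --pt "0.85 0 0 0 0 0 0"

```text
time_s: 2.43
tcp_pos: [0.609, -0.1819, 0.2045]
eef_rot: [180.0, 0.1, -22.5]
contact_force: [0.0, -0.1, 0.3]
gripper_width: 0.0745
gripper_force: 0.0
```

```bash
cat >> h.py <<'E'
from scipy.spatial.transform import Rotation as Ro
def delta(p,rpy):
    s=get_state();R=Ro.from_euler('xyz',s['eef_rot'],degrees=True);G=Ro.from_euler('xyz',rpy,degrees=True)
    print('now',s['time_s'],s['tcp_pos'].round(4),s['eef_rot'].round(2),'w',round(s['gripper_width'],4),'F',round(float(s['gripper_force']),2),s['contact_force'].round(2))
    print('shift/1000 (cur axes)',R.inv().apply(np.array(p)-s['tcp_pos']).round(4),'(goal axes)',G.inv().apply(np.array(p)-s['tcp_pos']).round(4),'turn/90',(np.degrees((R.inv()*G).as_rotvec())/90).round(4))
E
python3 - <<'E'
from h import *
delta([.6096,-.1816,.03],[180,0,-22.4])
c=cap('wrist','w1');W=cloud(c)
print(np.array(c['T']).round(3).tolist(),c['camera_matrix'][0,0])
w=W.reshape(-1,3);w=w[(w[:,2]>.03)&(w[:,2]<.06)&(abs(w[:,0]-.56)<.09)&(abs(w[:,1]+.165)<.1)]
print(len(w),w.min(0),w.max(0))
w=w[w[:,2]>.036];ev,V=np.linalg.eigh(np.cov(w[:,:2].T));a=V[:,1]*np.sign(V[1,1]);s=w[:,:2]@a;n=np.array([a[1],-a[0]])
print('axis',a,np.degrees(np.arctan2(-a[0],a[1])),'len',np.ptp(s),'mid',a*(s.min()+s.max())/2+n*np.median(w[:,:2]@n),np.percentile(w[:,2],[50,99]))
E
```

```text
now 2.4333 [ 0.609  -0.1819  0.2045] [ 1.7996e+02  1.4000e-01 -2.2450e+01] w 0.0745 F 0.0 [ 0.01 -0.12  0.33]
shift/1000 (cur axes) [ 0.0009 -0.0006  0.1745] (goal axes) [ 0.0005 -0.0005  0.1745] turn/90 [ 0.0005  0.0015 -0.0006]
[[-0.382, -0.886, -0.261, 0.68], [-0.924, 0.367, 0.108, -0.211], [-0.0, 0.283, -0.959, 0.343], [0.0, 0.0, 0.0, 1.0]] 376.9429632807029
7743 [ 0.51901846 -0.23901409  0.03000046] [ 0.64998637 -0.08834798  0.04586684]
axis [0.3738585  0.92748575] -21.95377862257186 len 0.14997517321590018 mid [ 0.56810716 -0.16380802] [0.0418122  0.04486389]
```

View pics/w1.png

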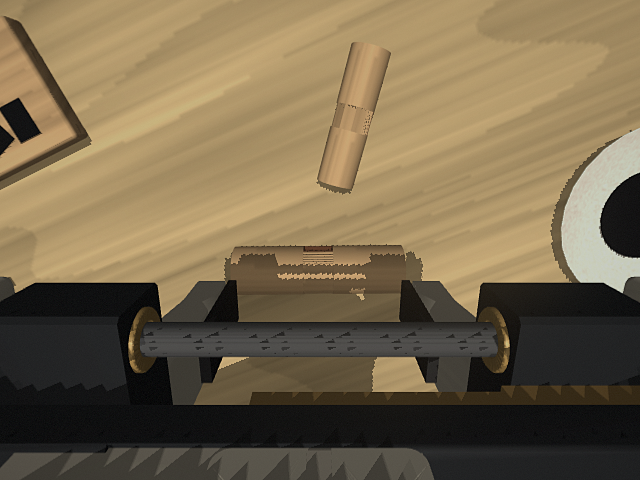

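The slot shows at (318,248), facing away from the robot. The small bar and plate are clear. I'll go down behind the bar and push gently.

>>> apply_moves --pt "0.85 0 0 0.035 0 0 0" --pt "0.85 0 0 0.035 0 0 0" --pt "0.85 0 0 0.035 0 0 0" --pt "0.85 0 0 0.035 0 0 0" --pt "0.85 0 0 0.025 0 0 0" --pt "0.85 0 0 0.01 0 0 0" --pt "0.85 0 0 0 0 0 0"

```text
time_s: 3.07
tcp_pos: [0.6087, -0.1805, 0.0291]
eef_rot: [179.9, 0.2, -22.3]
contact_force: [-0.4, -0.3, -0.3]
gripper_width: 0.0742
gripper_force: 0.0
```

>>> apply_moves --pt "0.85 -0.004 0 0 0 0 0" --pt "0.85 -0.004 0 0 0 0 0" --pt "0.85 -0.004 0 0 0 0 0" --pt "0.85 -0.003 0 0 0 0 0" --pt "0.85 -0.003 0 0 0 0 0" --pt "0.85 -0.003 0 0 0 0 0" --pt "0.85 -0.003 0 0 0 0 0" --pt "0.85 -0.003 0 0 0 0 0" --pt "0.85 -0.003 0 0 0 0 0" --pt "0.85 -0.003 0 0 0 0 0" --pt "0.85 -0.003 0 0 0 0 0" --pt "0.85 -0.002 0 0 0 0 0" --pt "0.85 -0.002 0 0 0 0 0" --pt "0.85 0 0 0 0 0 0" --pt "0.85 0 0 0 0 0 0"

```text
time_s: 4.32
tcp_pos: [0.5727, -0.1664, 0.0306]
eef_rot: [180.0, -0.0, -22.4]
contact_force: [0.6, -0.2, 0.1]
gripper_width: 0.0744
gripper_force: 0.0
```

```bash
cat > bar.py <<'E'
from h import *
import sys
delta([.6096,-.1816,.03],[180,0,-22.4])
c=cap('wrist',sys.argv[1]);d=cap('top');W=cloud(d)
w=W.reshape(-1,3);w=w[(w[:,2]>.035)&(w[:,2]<.05)&(abs(w[:,0]-.55)<.08)&(abs(w[:,1]+.155)<.08)]
a=np.array([.378,.926]);n=np.array([a[1],-a[0]]);m=np.array([.567,-.164])
print(len(w),'n-coord',np.percentile((w[:,:2]-m)@n,[2,50,98]),'a',np.percentile((w[:,:2]-m)@a,[0,100]))
cv2.imwrite('pics/'+sys.argv[1]+'.png',np.hstack([c['frame'][180:320,180:460,::-1],cv2.resize(d['frame'][245:315,345:435],(180,140))[:,:,::-1]]))
E
python3 bar.py b1
```

```text
now 4.3167 [ 0.5727 -0.1664  0.0306] [180.    -0.   -22.39] w 0.0744 F 0.0 [ 0.6  -0.22  0.15]
shift/1000 (cur axes) [ 0.0399 -0.      0.0006] (goal axes) [ 0.0399 -0.      0.0006] turn/90 [ 0.     -0.      0.0001]
150 n-coord [-0.04896356 -0.03982699 -0.02906815] a [-0.07528654 -0.00569818]
```

View pics/b1.png

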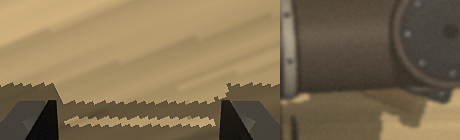

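The view is blocked by the gripper, so I'll back off and look.

>>> apply_moves --pt "0.85 0.015 0 0 0 0 0" --pt "0.85 0.015 0 -0.02 0 0 0" --pt "0.85 0 0 -0.035 0 0 0" --pt "0.85 0 0 -0.035 0 0 0" --pt "0.85 0 0 -0.035 0 0 0" --pt "0.85 0 0 -0.035 0 0 0" --pt "0.85 0 0.035 0 0 0 0" --pt "0.85 0 0 0 0 0 0" --pt "0.85 0 0 0 0 0 0"

```text
time_s: 5.17
tcp_pos: [0.5869, -0.2112, 0.1914]
eef_rot: [-180.0, -0.1, -22.5]
contact_force: [-0.1, 0.9, -0.5]
gripper_width: 0.0744
gripper_force: 0.0
```

```bash
cat > bar2.py <<'E'
from h import *
import sys
delta([.6096,-.1816,.03],[180,0,-22.4])
c=cap('wrist',None);W=cloud(c)
M=(W[...,2]>.034)&(W[...,2]<.05)&(abs(W[...,0]-.54)<.1)&(abs(W[...,1]+.155)<.085)
w=W[M];w=w[w[:,2]>.038]
a=np.array([.378,.926]);n=np.array([a[1],-a[0]]);m=np.array([.567,-.164])
print(len(w),'n-coord',np.percentile((w[:,:2]-m)@n,[2,50,98]),'a',np.percentile((w[:,:2]-m)@a,[0,100]))
ev,V=np.linalg.eigh(np.cov(w[:,:2].T));print('yaw',np.degrees(np.arctan(-V[0,1]/V[1,1])))
# slot: points near middle with depth below the round face, in bar slice
a=V[:,1]*np.sign(V[1,1]);n=np.array([a[1],-a[0]]);nc=np.median((w[:,:2]-m)@n);ac=np.mean(np.percentile((w[:,:2]-m)@a,[0,100]))
P=W.reshape(-1,3);s=(P[:,:2]-m)@a-ac;t=(P[:,:2]-m)@n-nc
for rng in((-.012,.012),(.02,.04),(-.04,-.02)):
    k=(s>rng[0])&(s<rng[1])
    print(rng,[(round(x*1e3),round(float(np.median(P[k&(abs(t-x)<.0015),2]))*1e3,1)) for x in np.arange(-.024,.027,.003) if (k&(abs(t-x)<.0015)).sum()>3])
uv=proj(c,[*(m+a*ac+n*nc),.044]).round();print(uv);u,v=uv.astype(int)
u=np.clip(u,120,520);v=np.clip(v,90,390)
cv2.imwrite('pics/'+sys.argv[1]+'.png',cv2.resize(c['frame'][v-90:v+90,u-120:u+120,::-1],None,fx=2,fy=2))
E
python3 bar2.py b2
```

```text
now 5.1667 [ 0.5869 -0.2112  0.1914] [-1.7996e+02 -8.0000e-02 -2.2500e+01] w 0.0744 F 0.0 [-0.09  0.87 -0.48]
shift/1000 (cur axes) [ 0.0095 -0.0359  0.1615] (goal axes) [ 0.0097 -0.036   0.1614] turn/90 [-0.0004 -0.0009 -0.0011]
3596 n-coord [-0.04506772 -0.02954624 -0.01667219] a [-0.07433503  0.07569566]
yaw -21.867150629698603
(-0.012, 0.012) [(-21, 28.7), (-18, 35.6), (-15, 38.8), (-12, 40.0), (-9, 41.8), (-6, 42.6), (-3, 38.7), (0, 34.4), (3, 33.6), (6, 33.2), (9, 39.3), (12, 37.6), (15, 33.1), (18, 23.3), (21, -0.1), (24, -0.1)]
(0.02, 0.04) [(-21, 33.9), (-18, 35.8), (-15, 39.1), (-12, 41.2), (-9, 42.5), (-6, 43.4), (-3, 43.7), (0, 43.6), (3, 43.3), (6, 42.4), (9, 40.9), (12, 39.0), (15, 34.3), (18, 29.1), (21, 20.5), (24, -0.0)]
(-0.04, -0.02) [(-21, 32.7), (-18, 37.0), (-15, 39.5), (-12, 41.3), (-9, 42.5), (-6, 43.4), (-3, 43.8), (0, 43.5), (3, 43.1), (6, 42.1), (9, 40.8), (12, 38.4), (15, 34.9), (18, 28.7), (21, 19.3), (24, -0.0)]
[276. 305.]
```

View pics/b2.png

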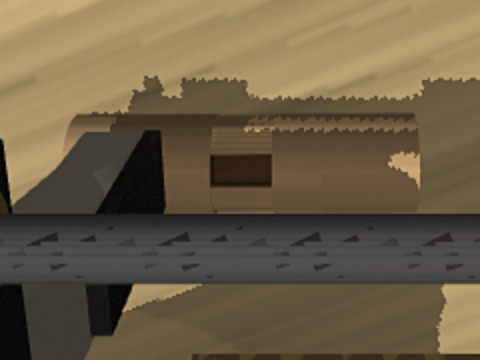

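The bar now rests with its slot up, about 11° short of vertical, which is well inside the 20° limit. The dark slot mouth shows at (240,170) in the crop and the slot centre is about (0.542,-0.153). Next, the tweezers.

>>> apply_moves --pt "1 -0.0119 -0.0313 0 0 0 0" --pt "1 -0.0119 -0.0313 0 0 0 0" --pt "1 -0.0119 -0.0313 0 0 0 0" --pt "1 -0.0119 -0.0313 0 0 0 0" --pt "1 -0.0119 -0.0313 0 0 0 0" --pt "1 -0.0119 -0.0313 0 0 0 0" --pt "1 -0.0119 -0.0313 0 0 0 0" --pt "1 -0.0119 -0.0313 0 0 0 0" --pt "1 -0.0119 -0.0313 0 0 0 0" --pt "1 -0.0119 -0.0313 0 0 0 0" --pt "1 -0.0119 -0.0313 0 0 0 0" --pt "1 0 0 0 0 0 -0.0547" --pt "1 0 0 0 0 0 -0.0547" --pt "1 0 0 0 0 0 -0.0547" --pt "1 0 0 0 0 0 -0.0547" --pt "1 0 0 0 0 0 -0.0547" --pt "1 0 0 0 0 0 -0.0547" --pt "1 0 0 0 0 0 0" --pt "1 0 0 0 0 0 0"

```text
time_s: 6.8
tcp_pos: [0.597, 0.1584, 0.1899]
eef_rot: [180.0, 0.1, 7.0]
contact_force: [0.3, -0.4, -0.0]
gripper_width: 0.0873
gripper_force: 0.0
```

```bash
cat > tw.py <<'E'
from h import *
import sys
delta([.598,.157,.022],[180,0,7])
c=cap('wrist',sys.argv[1]);W=cloud(c)
M=(W[...,2]>.012)&(W[...,2]<.06)&(W[...,0]>.45)&(W[...,0]<.72)&(W[...,1]>.1)&(W[...,1]<.21)
w=W[M]
for x0 in np.arange(.45,.72,.012):
    q=w[abs(w[:,0]-x0)<.002]
    if len(q)<4: continue
    y=np.sort(q[:,1]);g=np.split(y,np.where(np.diff(y)>.006)[0]+1);print(round(x0,3),[(round(float(k[0]),4),round(float(k[-1]),4),len(k)) for k in g],q[:,2].max().round(3))
# coloured rider
hsv=cv2.cvtColor(c['frame'],cv2.COLOR_RGB2HSV)
al=M&(hsv[...,1]<60)&(W[...,2]>.022);br=M&(hsv[...,1]>110)&(W[...,2]>.029)
for nm,k in(('alu',al),('brass',br)):
    p=W[k];v,u=np.where(k)
    if len(p): print(nm,len(p),np.median(p,0).round(4),p.min(0).round(4),p.max(0).round(4),'px',u.min(),u.max(),v.min(),v.max())
E
python3 tw.py t1
```

```text
now 6.8 [0.597  0.1584 0.1899] [1.7998e+02 6.0000e-02 7.0200e+00] w 0.0873 F 0.0 [ 0.33 -0.37 -0.02]
shift/1000 (cur axes) [0.0009 0.0015 0.1679] (goal axes) [0.0008 0.0015 0.1679] turn/90 [0.0003 0.0006 0.0003]
0.51 [(0.1295, 0.1365, 38), (0.1555, 0.163, 39)] 0.025
0.522 [(0.1299, 0.1368, 35), (0.1586, 0.1652, 34)] 0.025
0.534 [(0.1306, 0.1372, 37), (0.161, 0.1683, 38)] 0.026
0.546 [(0.1306, 0.1373, 36), (0.1634, 0.1705, 36)] 0.025
0.558 [(0.1307, 0.1377, 38), (0.1664, 0.1735, 40)] 0.026
0.57 [(0.1313, 0.1382, 41), (0.1689, 0.1766, 37)] 0.026
0.582 [(0.1313, 0.1384, 44), (0.1715, 0.1786, 43)] 0.025
0.594 [(0.1317, 0.1387, 42), (0.1742, 0.1816, 45)] 0.025
0.606 [(0.1324, 0.139, 48), (0.1768, 0.1845, 46)] 0.025
0.618 [(0.1325, 0.1393, 45), (0.1796, 0.1873, 46)] 0.026
0.63 [(0.1326, 0.1397, 45), (0.1822, 0.1893, 49)] 0.026
0.642 [(0.1329, 0.1399, 48), (0.185, 0.192, 51)] 0.026
0.654 [(0.1332, 0.1402, 51), (0.1647, 0.17, 8), (0.1812, 0.2, 78)] 0.035
0.666 [(0.1192, 0.1975, 484)] 0.036
0.678 [(0.1339, 0.1409, 55), (0.168, 0.1695, 3), (0.1929, 0.2004, 57)] 0.035
0.69 [(0.1342, 0.1413, 56), (0.1965, 0.2015, 38)] 0.025
0.702 [(0.1361, 0.1401, 14)] 0.021
alu 1261 [0.6641 0.1554 0.028 ] [0.6544 0.1192 0.0255] [0.6844 0.2006 0.0374] px 275 380 117 148
brass 228 [0.664  0.1678 0.0345] [0.6554 0.138  0.0307] [0.6807 0.1716 0.0361] px 313 359 122 151
```

View pics/t1.png

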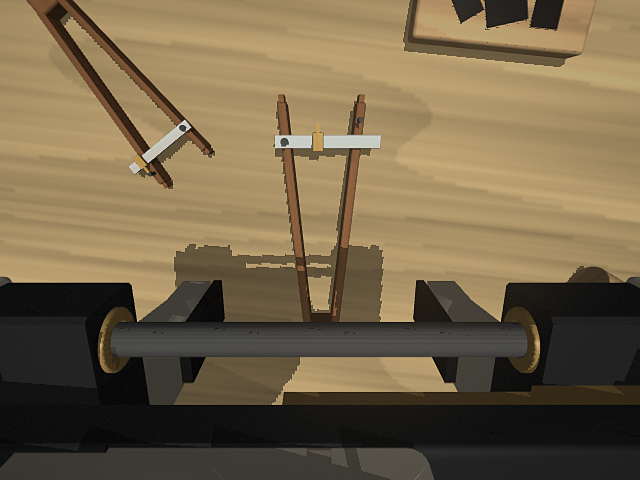

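The strip is level in the picture, so yaw is 7°. The rider's nib is at (318,128) and the pin at (359,122). The 50 mm width falls at x≈0.598, which matches the grip point. I need roughly 0.16 rad, an opening of about 34 mm. I'll go down and squeeze partly.

>>> apply_moves --pt "1 0.001 0.0015 0.033 0 0 0" --pt "1 0 0 0.033 0 0 0" --pt "1 0 0 0.033 0 0 0" --pt "1 0 0 0.033 0 0 0" --pt "1 0 0 0.025 0 0 0" --pt "1 0 0 0.01 0 0 0" --pt "1 0 0 0 0 0 0" --pt "0.55 0 0 0 0 0 0" --pt "0.5 0 0 0 0 0 0" --pt "0.46 0 0 0 0 0 0" --pt "0.43 0 0 0 0 0 0" --pt "0.4 0 0 0 0 0 0" --pt "0.4 0 0 0 0 0 0" --pt "0.4 0 0 0 0 0 0" --pt "0.4 0 0 0 0 0 0" --pt "0.4 0 0 0 0 0 0" --newtons 30

```text
time_s: 8.18
tcp_pos: [0.5989, 0.1568, 0.0241]
eef_rot: [-180.0, -0.1, 7.1]
contact_force: [0.8, -0.6, 4.3]
gripper_width: 0.0367
gripper_force: 10.3
```

```bash
cat > pt.py <<'E'
from h import *
import sys
s=get_state();delta(s['tcp_pos'],[180,0,s['eef_rot'][2]])
c=cap('wrist');f=c['frame'];v0,u0=[int(x) for x in sys.argv[2:4]]
cv2.imwrite('pics/'+sys.argv[1]+'.png',cv2.resize(f[v0:v0+140,u0:u0+180,::-1],None,fx=4,fy=4,interpolation=cv2.INTER_CUBIC))
E
python3 pt.py p1 50 230
```

```text
now 8.1833 [0.5989 0.1568 0.0241] [-1.7999e+02 -6.0000e-02  7.1500e+00] w 0.0367 F 10.3 [ 0.76 -0.58  4.31]
shift/1000 (cur axes) [0. 0. 0.] (goal axes) [0. 0. 0.] turn/90 [-0.0001 -0.0006  0.    ]
```

View pics/p1.png

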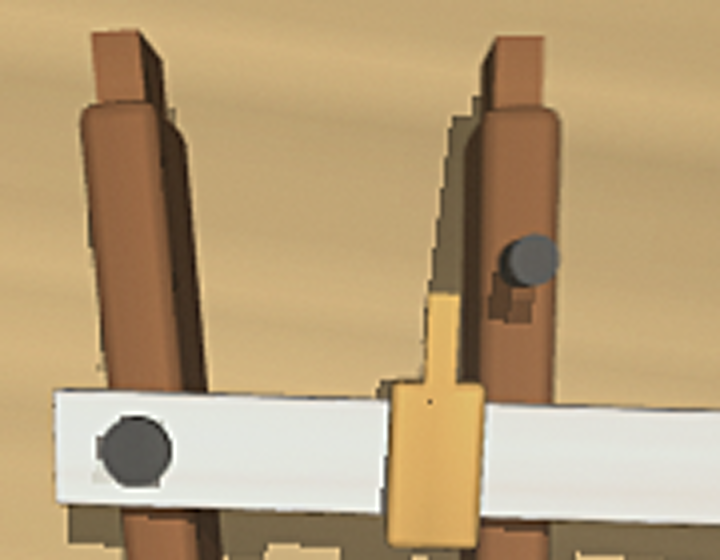

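The pin top is at (530,262) and the nib at (443,340), at about 12 px/mm. The pointer is therefore about 7 mm short. I'll squeeze further and then lift.

>>> apply_moves --pt "0.39 0 0 0 0 0 0" --pt "0.38 0 0 0 0 0 0" --pt "0.37 0 0 0 0 0 0" --pt "0.36 0 0 0 0 0 0" --pt "0.36 0 0 0 0 0 0" --pt "0.36 0 0 0 0 0 0" --pt "0.36 0 0 -0.01 0 0 0" --pt "0.36 0 0 -0.02 0 0 0" --pt "0.36 0 0 -0.025 0 0 0" --pt "0.36 0 0 -0.025 0 0 0" --pt "0.36 0 0 -0.025 0 0 0" --pt "0.36 0 0 -0.025 0 0 0" --pt "0.36 0 0 -0.015 0 0 0" --pt "0.36 0 0 -0.005 0 0 0" --pt "0.36 0 0 0 0 0 0" --pt "0.36 0 0 0 0 0 0"

```text
time_s: 9.57
tcp_pos: [0.5977, 0.1565, 0.1727]
eef_rot: [-180.0, 0.1, 7.1]
contact_force: [0.7, 0.5, -1.5]
gripper_width: 0.0316
gripper_force: 10.9
```

```bash
cat > meas.py <<'E'
from h import *
# tweezers pose from wrist: alu strip direction, brass nib, dark pin; printed in tool frame
s=get_state();R=Ro.from_euler('xyz',s['eef_rot'],degrees=True)
delta([.4455,-.130,.09],[180,0,-22])
c=cap('wrist');W=cloud(c);f=c['frame'];hsv=cv2.cvtColor(f,cv2.COLOR_RGB2HSV)
Q=(W-s['tcp_pos'])@R.as_matrix()   # tool frame
box=(Q[...,0]>.04)&(Q[...,0]<.12)&(abs(Q[...,1])<.05)&(Q[...,2]<.03)&(Q[...,2]>-.04)
alu=box&(hsv[...,1]<50)&(hsv[...,2]>120)
br=box&(hsv[...,0]>14)&(hsv[...,0]<28)&(hsv[...,1]>100)&(hsv[...,2]>130)
dk=box&(hsv[...,2]<95)&(hsv[...,1]<60)
for n,m in(('alu',alu),('brass',br),('dark',dk)):
    k,lab,st,ce=cv2.connectedComponentsWithStats(m.astype(np.uint8))
    for i in range(1,k):
        if st[i,4]>12:
            q=Q[lab==i];print(n,st[i].tolist(),ce[i].round(1),'med',(1e3*np.median(q,0)).round(1),'min',(1e3*q.min(0)).round(1),'max',(1e3*q.max(0)).round(1))
q=Q[alu]
if len(q): print('strip fit x=ay+b',np.polyfit(q[:,1],q[:,0],1).round(4),'z=ay+b',np.polyfit(q[:,1],q[:,2],1).round(4))
E
python3 meas.py; python3 pt.py p2 50 230
```

```text
now 9.5667 [0.5977 0.1565 0.1727] [-1.80e+02  8.00e-02  7.13e+00] w 0.0316 F 10.95 [ 0.73  0.5  -1.47]
shift/1000 (cur axes) [-0.1865  0.2654  0.0829] (goal axes) [-0.0338  0.3226  0.0827] turn/90 [2.000e-04 8.000e-04 3.236e-01]
alu [254, 145, 85, 33, 2132] [297.7 161.2] med [65.4 -6.8 -4. ] min [ 59.6 -23.   -6.2] max [71.   6.7 -2.1]
alu [361, 151, 101, 34, 2768] [410.6 167.6] med [63.  32.5 -4. ] min [57.2 14.6 -9.9] max [68.9 50.  -1.6]
brass [338, 123, 26, 65, 1124] [350.4 160.8] med [ 65.6  10.7 -10.6] min [ 57.1   6.5 -12.6] max [78.3 14.7  1.4]
dark [341, 112, 5, 10, 15] [342.1 116.7] med [ 80.1   7.5 -11.1] min [ 78.7   7.4 -13.2] max [81.5  8.4 -3.3]
dark [267, 152, 17, 17, 222] [274.6 160.5] med [ 65.7 -15.3  -5.9] min [ 63.1 -18.1  -8.1] max [ 68.7 -12.4  -4. ]
strip fit x=ay+b [-0.0552  0.0649] z=ay+b [ 0.0011 -0.004 ]
now 9.6167 [0.5975 0.1563 0.1721] [1.7998e+02 1.3000e-01 7.1300e+00] w 0.0321 F 10.95 [-0.34 -0.23 -1.04]
shift/1000 (cur axes) [0. 0. 0.] (goal axes) [0. 0. 0.] turn/90 [0.0003 0.0015 0.    ]
```

View pics/p2.png

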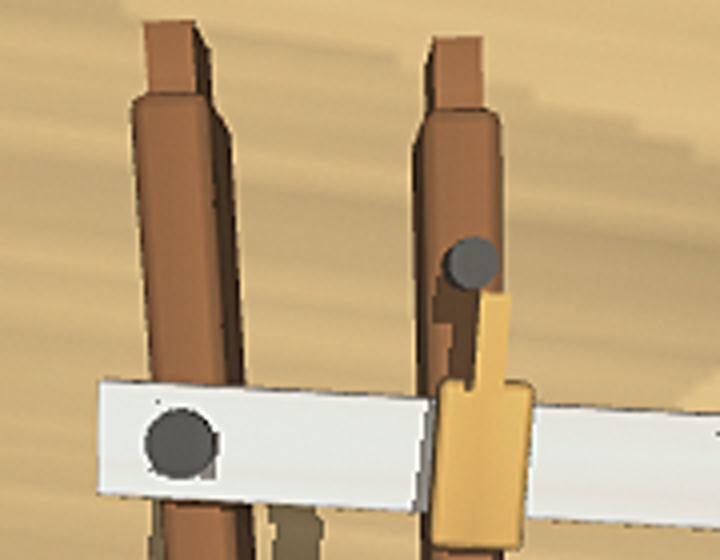

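It's lifted and level. The pin at (472,262) is now about 2.3 mm past the nib at (494,335), so I'll ease to an opening of 0.376. Now carrying it over the slot.

>>> apply_moves --pt "0.365 -0.0149 0.0212 0 0 0 0" --pt "0.37 -0.0149 0.0212 0 0 0 0" --pt "0.376 -0.0149 0.0212 0 0 0 0" --pt "0.376 -0.0149 0.0212 0 0 0 0" --pt "0.376 -0.0149 0.0212 0 0 0 0" --pt "0.376 -0.0149 0.0212 0 0 0 0" --pt "0.376 -0.0149 0.0212 0 0 0 0" --pt "0.376 -0.0149 0.0212 0 0 0 0" --pt "0.376 -0.0149 0.0212 0 0 0 0" --pt "0.376 -0.0149 0.0212 0 0 0 0" --pt "0.376 -0.0149 0.0212 0 0 0 0" --pt "0.376 -0.0149 0.0212 0 0 0 0" --pt "0.376 0 0 0 0 0 0.0647" --pt "0.376 0 0 0 0 0 0.0647" --pt "0.376 0 0 0 0 0 0.0647" --pt "0.376 0 0 0 0 0 0.0647" --pt "0.376 0 0 0 0 0 0.0647" --pt "0.376 0 0 0.015 0 0 0" --pt "0.376 0 0 0.015 0 0 0" --pt "0.376 0 0 0 0 0 0"

```text
time_s: 11.33
tcp_pos: [0.4502, -0.1181, 0.1402]
eef_rot: [179.9, 0.3, -22.0]
contact_force: [-1.5, -0.2, -2.1]
gripper_width: 0.033
gripper_force: 10.3
```

```bash
python3 meas.py; cat > fin.py <<'E'
from h import *
import sys
s=get_state();R=Ro.from_euler('xyz',s['eef_rot'],degrees=True).as_matrix()
delta([.4517,-.118,.09],[180,0,-22])
c=cap('wrist');W=cloud(c);Q=(W-s['tcp_pos'])@R
k=(Q[...,0]>.088)&(Q[...,0]<.1)&(abs(Q[...,1])<.05)&(abs(Q[...,2])<.03)
print('arms ahead: x z',np.median(Q[k],0).round(4),'y range',Q[k][:,1].min().round(4),Q[k][:,1].max().round(4))
m=(abs(Q[...,0]-.068)<.05)
print('slot px',proj(c,[.542,-.1535,.044]),'tips px',proj(c,s['tcp_pos']+R@[.097,-.001,.012]))
cv2.imwrite('pics/'+sys.argv[1]+'.png',cv2.resize(c['frame'][40:230,200:450,::-1],None,fx=3,fy=3,interpolation=cv2.INTER_CUBIC))
E
python3 fin.py f1
```

```text
now 11.3333 [ 0.4502 -0.1181  0.1402] [179.86   0.33 -22.02] w 0.033 F 10.31 [-1.5  -0.22 -2.08]
shift/1000 (cur axes) [0.0004 0.0126 0.0502] (goal axes) [0.0001 0.0128 0.0502] turn/90 [ 0.0015  0.0037 -0.0003]
alu [252, 145, 85, 33, 2127] [295.6 161.2] med [65.2 -8.1 -4.2] min [ 59.5 -24.4  -6.3] max [70.8  5.5 -0.7]
alu [359, 151, 104, 34, 2870] [410.4 167.6] med [62.9 31.9 -4.1] min [57.  13.7 -6.3] max [68.7 50.  -1.8]
brass [335, 123, 26, 64, 1107] [348.1 160.9] med [ 65.5   9.4 -10.7] min [ 57.2   5.  -13. ] max [78.  13.3  0.4]
dark [346, 109, 14, 13, 91] [353.1 115.2] med [ 80.4  10.5 -12.1] min [ 78.6   8.6 -14. ] max [82.2 12.4 -3.8]
dark [264, 152, 18, 18, 233] [272.3 160.7] med [ 65.5 -16.6  -6.2] min [ 62.6 -19.7  -7.4] max [ 68.4 -13.7  -3.3]
strip fit x=ay+b [-0.055   0.0647] z=ay+b [ 0.0018 -0.0041]
now 11.3833 [ 0.451  -0.1182  0.1416] [179.87   0.25 -21.99] w 0.0331 F 10.31 [ 0.13 -0.12 -1.03]
shift/1000 (cur axes) [ 0.0008 -0.0006  0.0516] (goal axes) [ 0.0006 -0.0005  0.0516] turn/90 [0.0015 0.0028 0.0002]
arms ahead: x z [ 0.0926 -0.0138  0.0012] y range -0.0209 0.0139
slot px [316.93772151  89.18645195] tips px [317.36367721  69.82738664]
```

View pics/f1.png

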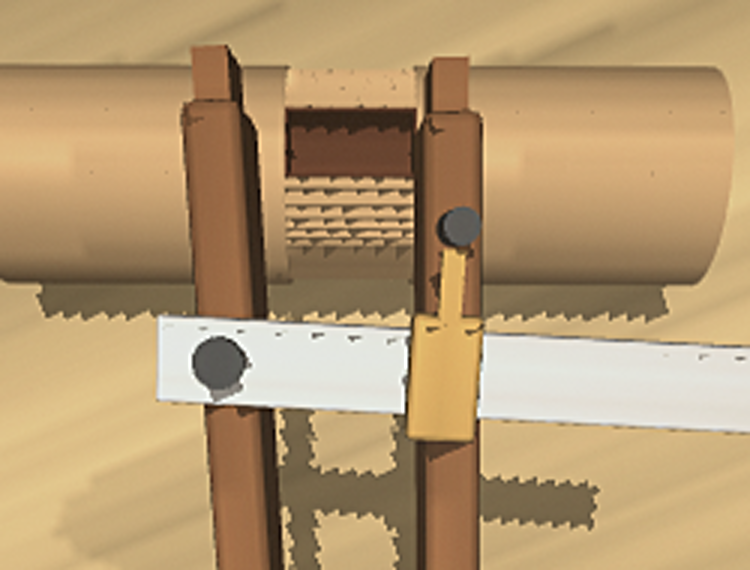

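The pin (460,226) is level with the nib (453,285) to within about 0.5 mm. The slot mouth at (350,140) sits where predicted, between the tips. I'll lower 50 mm, settle and check.

>>> apply_moves --pt "0.376 0 0 0.01 0 0 0" --pt "0.376 0 0 0.013 0 0 0" --pt "0.376 0 0 0.013 0 0 0" --pt "0.376 0 0 0.01 0 0 0" --pt "0.376 0 0 0.004 0 0 0" --pt "0.376 0 0 0 0 0 0" --pt "0.376 0 0 0 0 0 0" --pt "0.376 0 0 0 0 0 0" --pt "0.376 0 0 0 0 0 0" --pt "0.376 0 0 0 0 0 0" --pt "0.376 0 0 0 0 0 0" --pt "0.376 0 0 0 0 0 0"

```text
time_s: 12.43
tcp_pos: [0.4528, -0.118, 0.0938]
eef_rot: [-180.0, -0.0, -22.0]
contact_force: [0.8, 0.4, -0.7]
gripper_width: 0.0334
gripper_force: 10.3
```

```bash
python3 meas.py | grep -v alu; python3 - <<'E'
from h import *
s=get_state();R=Ro.from_euler('xyz',s['eef_rot'],degrees=True).as_matrix()
c=cap('wrist');W=cloud(c);p=s['tcp_pos']+R@[.097,-.001,.012]
print('tips',p.round(4))
a=np.array([.375,.927]);n=np.array([a[1],-a[0]]);q=W[(W[...,2]>.02)&(W[...,2]<.048)&(abs(W[...,0]-.54)<.1)&(abs(W[...,1]+.155)<.1)]
o=np.array([.542,-.1535]);t=(q[:,:2]-o)@n;u=(q[:,:2]-o)@a
print('bar span a',u.min(),u.max())
for r in((-.011,.009),(.03,.06),(-.06,-.03)):
    k=(u>r[0])&(u<r[1]);print(r,[(round(x*1e3),round(float(np.median(q[k&(abs(t-x)<.001),2]))*1e3,1)) for x in np.arange(-.024,.022,.002) if (k&(abs(t-x)<.001)).sum()>3])
E
```

```text
now 12.4333 [ 0.4528 -0.118   0.0938] [-1.7999e+02 -2.0000e-02 -2.1970e+01] w 0.0334 F 10.31 [ 0.81  0.42 -0.66]
shift/1000 (cur axes) [-0.0023  0.0138  0.0038] (goal axes) [-0.0023  0.0138  0.0038] turn/90 [-0.0002 -0.0003  0.0003]
brass [335, 123, 26, 64, 1104] [348.2 160.7] med [ 65.5   9.5 -10.6] min [ 57.2   5.1 -12.8] max [78.1 13.4  0.4]
dark [346, 109, 14, 13, 56] [352.9 115.3] med [ 80.2  10.8 -11.8] min [ 78.6   8.7 -13.6] max [82.2 12.5 -3.3]
dark [264, 152, 18, 18, 230] [272.3 160.6] med [ 65.5 -16.6  -6.1] min [ 62.5 -19.6  -7.9] max [ 68.5 -13.6  -3.4]
strip fit x=ay+b [-0.0543  0.0647] z=ay+b [ 0.0017 -0.0041]
tips [ 0.5431 -0.1534  0.0817]
bar span a -0.07515569346877082 0.07581355942739057
(-0.011, 0.009) [(-24, 29.2), (-22, 32.2), (-20, 35.3), (-18, 38.2), (-16, 39.4), (-14, 40.4), (-12, 41.3), (-10, 42.2), (-8, 42.2), (-6, 43.0), (-4, 35.2), (-2, 34.3), (0, 33.8), (2, 33.3), (4, 32.6), (6, 36.5), (8, 39.1), (10, 37.2), (12, 35.2), (14, 32.6), (16, 30.2)]
(0.03, 0.06) [(-24, 31.2), (-22, 34.5), (-20, 37.0), (-18, 38.7), (-16, 40.3), (-14, 41.5), (-12, 42.5), (-10, 42.9), (-8, 43.6), (-6, 43.7), (-4, 43.8), (-2, 43.6), (0, 43.5), (2, 43.0), (4, 42.3), (6, 41.2), (8, 40.0), (10, 38.6), (12, 36.6), (14, 34.3), (16, 30.9), (18, 26.6)]
(-0.06, -0.03) [(-24, 31.8), (-22, 35.1), (-20, 37.3), (-18, 38.9), (-16, 40.4), (-14, 41.6), (-12, 42.4), (-10, 42.9), (-8, 43.6), (-6, 43.6), (-4, 43.8), (-2, 43.5), (0, 43.3), (2, 42.9), (4, 42.1), (6, 41.1), (8, 39.7), (10, 38.2), (12, 36.2), (14, 33.7), (16, 30.3), (18, 25.4)]
```

The tips sit within about 2 mm of the slot centre, 82 mm up. The slot angle now reads nearer 15°, so I'll do one finer check of it before handing in.

```bash
python3 - <<'E'
from h import *
from scipy.optimize import least_squares
c=load('wrist');cs=[c]+[cap('wrist') for _ in range(4)]
a=np.array([.375,.927]);n=np.array([a[1],-a[0]]);o=np.array([.542,-.1535])
Q=np.concatenate([cloud(x).reshape(-1,3) for x in cs]);Q=Q[(abs(Q[:,2]-.03)<.018)]
t=(Q[:,:2]-o)@n;u=(Q[:,:2]-o)@a
k=(abs(u)>.022)&(abs(u)<.065)&(t>-.02)&(t<.012)&(Q[:,2]>.036)
r=least_squares(lambda p:np.hypot(t[k]-p[0],Q[k,2]-p[1])-.022,[-.004,.022],loss='soft_l1',f_scale=.0005).x;print('axis t,z',r)
k=(u>-.009)&(u<.007)&(abs(t-.001)<.012)
rad=np.hypot(t-r[0],Q[:,2]-r[1]);ang=np.degrees(np.arctan2(t-r[0],Q[:,2]-r[1]))
for A in range(-20,46,2):
    m=k&(abs(ang-A)<1)
    if m.sum()>5: print(A,(1e3*np.median(rad[m])).round(1),m.sum(),end=' | ')
m=k&(rad<.0165)&(rad>.011);f=np.polyfit(t[m],Q[m,2],1);print('\nfloor n',m.sum(),'tilt deg',-np.degrees(np.arctan(f[0])),'t range',np.percentile(t[m],[5,95]))
E
```

```text
axis t,z [-0.00427888  0.02177187]
-20 20.0 51 | -18 21.0 129 | -16 21.6 274 | -14 21.2 293 | -12 20.6 314 | -10 20.5 188 | -8 21.5 333 | -6 21.3 273 | -4 21.2 235 | -2 21.6 339 | 2 13.1 142 | 4 13.1 145 | 6 13.0 145 | 8 12.9 141 | 10 12.8 150 | 12 12.7 137 | 14 12.6 149 | 16 12.7 148 | 18 12.8 158 | 20 12.8 137 | 22 12.8 154 | 24 12.9 154 | 26 13.0 147 | 28 13.1 176 | 30 13.5 215 | 32 20.5 486 | 34 18.9 618 | 36 17.5 689 | 38 16.0 542 | 40 14.9 326 | 42 20.9 204 | 44 21.1 247 | 
floor n 3408 tilt deg 11.420634806920997 t range [-0.00336691  0.00531073]
```

```bash
python3 -c "
from h import *
print(get_state()['gripper_width']);print(close_job())"
```

```text
0.033122152817704226
the job is handed in; nothing more can be done
None
```

The job is handed in, but the hand-in gave no verdict: the bar rests slot-up, about 15° off vertical (limit 20°), and the tweezers are held about 82 mm up, within about 2 mm of the slot centre, with the pointer about 0.5 mm from the rider's nib.

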